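Fold the prop and lower the glazed lid of the stone case on a finger

ROBOT

A 6-joint arm with a two-finger parallel gripper is mounted at the origin on a cart in front of the work surface, level with it; the furniture and walls round the work are solid. World frame = base frame: x ahead of the robot, y to its left, z up, the work surface at z = 0. Lengths are in m, angles in rad, forces in N, time in s.
With the tool pointing down it reaches from about 0.3 to 0.875 m from the base axis. Payload 6.4 kg.
Tool frame: the origin (TCP) lies at the very end of the fingers, on their centre line; the grasp point (between the pads) lies 19 mm behind it; z points along the fingers, y is the line along which they close (so a half turn about z gives the same grasp; the last joint's range is limited). The gripper opens to 85 mm and grips with 20 to 120 N. Pads are 22 mm wide; open, the fingers measure 114 mm over their backs; the gripper's body (76 mm by 85 mm) begins 54 mm behind the grasp point. The pads swing forward as they close: fully open they stand 13 mm farther back than shut.
Start: joints at [1.022, 0.181, 1.607, -0, 1.354, -0.206], TCP at [0.193, 0.542, 0.231] pointing down, gripper open.
Joint ranges: [-2.99, 2.99], [-0.89, 2.07], [0.3, 2.58], [-1.14, 4.28], [0, 2.63], [-3.12, 3.12]. Speed limits (rad/s): [2.57, 2.57, 3.01, 3.14, 3.14, 3.14].

INTERFACE

Orientations are given as a unit quaternion [w, x, y, z].
In Python, from bench import ctrl, camera, calibration, order, outline_of gives the robot as it stands.
- The arm moves only by the tool move_arm, never from a script. Its argument "series" is a list that holds one entry, the list of rows, each a list of 5 numbers: the opening, from 0 (shut) to 1 (fully open), then the shift along the tool's x, y, z in mm, then the turn about the tool's z in rad. A call has exactly 10 rows; each row is the pose to reach, as a shift and turn from the pose commanded when the call began, along the tool's axes at that moment; what a row does not reach only later rows make up. A row lasts 1/12 s, in which the tool goes at most 41.7 mm and 7.16 degrees, less where a joint would pass 70% of its speed; a pose out of reach is approached as far as the arm can. A call with a gripper value outside its range is refused whole. The fingers move at their own pace and stop on an object; the grip force is fixed at half the most. Time passes only in rows, so rows that repeat a pose let the fingers close, or fill a call up. It gives the time, the measured TCP pose, the force, the opening and the grip force at its end, in the units of the state.
- ctrl.get_obs(): the state, without advancing time (a new reading comes with each control period).
- camera(name): name is "scene" or "top" or "wrist"; returns (picture, depth): 384x512x3 uint8, blue, green, red; 384x512 float32, m along the optical axis (not along the pixel's ray), 0 where there is no reading.
- calibration(name): a dict with "intrinsics" (3x3 intrinsics, pixels), "rvec" (rotation vector, rad) and "tvec" (3), from world to camera coordinates, as OpenCV has them. Camera axes: x right, y down, z forward; pixel columns grow to the right and rows downward; lengths in m; the calibration is good to about 2 mm. A picture is of the moment at which its call begins: read the wrist's pose just before it. calibration takes no time and is no camera call; for the wrist camera it gives the pose at the moment of the call.
- order.hand_in(): hands the job in; it is judged then, once.
Trained networks look in the newest picture that a camera, given by its name, has taken for a name from the list of things; names that differ only in an ending like _2 or _b are one class to them, and where a whole thing is asked for, a point or a joint stands for the part that bears it (a point fixed in the world has none). Each returns a list of dicts, best first, with "conf" (0 to 1); they miss things now and then, are a little off and sometimes report something else, mostly with a low value. They report only what shows in the picture. A call takes as long as a camera call.
- outline_of(target, camera): "region" (384x512 bool, what is visible of it) and "bbox" ([centre column, centre row, width, height] in pixels, round what is visible of it).
The state is a dict: "time_s": time; "q": joint angles; "dq": joint speeds; "joint_efforts": joint torques, N m; "eef_pos": TCP position; "eef_rot": TCP orientation; "wrist_force": force on the tool from outside, world axes, zero at the start; "torque": the same for the moment, N m; "opening": opening from 0.0 (shut) to 1.0 (fully open); "grasp_force": force on a finger pad.
Only numpy, scipy, OpenCV 4.12 (cv2) and the standard library are available. Lean on these libraries where they do the work, as an engineer would, in place of code of your own. Each camera call takes 0.05 s, during which the arm holds its last target. There are 200 camera calls.

TASK

Close the glazed lid of the wooden stone case before the grinding starts. With a fingertip gently push the steel prop rod over to the left until it drops along the front of the case, catch the falling lid on the back of a finger close under its front lip while it is still well open, and lower it fully shut without letting it knock. Grasp nothing, do not lift the lid off the prop by more than a finger's breadth, leave the stones and the things lying round the case where they are, and finish clear of everything.

Things in the scene. Friction and masses are not known exactly. Their poses are not given: they have to be found in the camera images.
- stone_case: Fixed open wooden case, 165 mm deep (its x), 240 wide (its y), walls 60 high and 9 thick, on a plinth 8 mm high, 3 mm wider all round. Origin: centre of its underside, on the worktop; -x is its front (towards the robot), +y its left. Six compartments with loose stones. The lid's hinge axis is the rear top edge (x = +82.5, z = 60 mm).
- lid (a joint): Hinge of the glazed lid: 0 = shut, grows as it opens; about 0.68 rad at the start, resting on the prop. Wooden frame with a glass pane, 240 mm wide, 12 thick, about 0.35 kg, reaching 195 mm from the hinge: shut, it overhangs the case's front by 30 mm. Only the prop holds it; the hinge is nearly free (0.06 N m), so unsupported it falls shut in about 0.3 s.
- lid_lip (a point): Middle of the lid's lower front edge (the lip a finger can bear from below; 120 mm to either side along the case's y). At lid angle a it lies in the case's frame at x = 82.5 - 195 cos a, y = 0, z = 60 + 195 sin a (mm), as the hinge axis lies in the plane of the underside. A glide strip 2 mm thick is under the rail from 1 to 31 mm behind the edge.
- prop (a joint): Hinge of the prop rod (round steel, 7 mm thick, 155 long): 0 = standing on its stop, 0.05 rad past upright to the right, carrying the lid; grows as it swings left (case +y); 1.60 = lying level along the case's front. A sideways push of 1 to 2 N near its top moves it; from about 0.2 rad on it goes down by itself, and the lid with it.
- prop_tip (a point): Rubber upper end of the prop rod (8 mm thick), at the start bearing under the lid's front rail about 16 mm behind the lip's edge.
- prop_pivot (a point): Pivot of the prop rod on a small clevis low on the case's front: in the case's frame x = -97.5, y = -50, z = 18 mm. Standing, the rod leans back from here towards the lid's hinge by 0.244 rad; lying, it keeps this x and height and reaches to y = +105 mm.
- cabochon_1: Bystander: oval domed stone, 25 x 34 x 9 mm, lying in a compartment of the case; origin at the centre of its underside.
- cabochon_2: Bystander: oval domed stone, 20 x 28 x 8 mm, lying in a compartment of the case; origin at the centre of its underside.
- cabochon_3: Bystander: oval domed stone, 22 x 30 x 8 mm, lying in a compartment of the case; origin at the centre of its underside.
- cabochon_4: Bystander: round domed stone, 25 x 25 x 8 mm, lying in a compartment of the case; origin at the centre of its underside.
- rough_3: Bystander: small broken stone, 24 x 37 x 17 mm, lying in a compartment of the case; origin at the centre of its underside.
- dop_1: Bystander: wooden dop stick, 10 mm thick, 137 mm long, lying in front of the case; origin at the centre of its underside.
- dop_2: Bystander: wooden dop stick, 10 mm thick, 137 mm long, lying in front of the case; origin at the centre of its underside.
- pliers_1: Bystander: pliers with dipped handles, 49 x 156 x 12 mm, at the front right of the worktop; origin at the centre of its underside.
- syringe_1: Bystander: compound syringe, 23 x 128 x 15 mm, at the left of the case; origin at the centre of its underside.
- screwdriver: Bystander: screwdriver, 23 x 170 x 22 mm, in front of the case on the left; origin at the centre of its underside.

How it is judged:
On the way:
1. the prop is down and the lid is caught on a finger while still at least 0.3 rad open (value of joint prop above 1.3 rad and value of joint lid above 0.3 rad and contact force between the fingers and lid above 0.3 N), for 0.2 s.
At the end, for the whole second after the job is handed in: the lid is fully shut (within 0.02 rad) and the prop lies along the front of the case (joint above 1.5 rad) (value of joint lid below 0.02 rad and value of joint prop above 1.5 rad); the robot touches nothing.
It fails at once if the lid knocks: it comes onto the rim (last 0.06 rad) faster than 1.5 rad/s (value of joint lid below 0.06 rad and velocity of joint lid below -1.5 rad/s).
It fails at once if the lid is lifted more than 0.13 rad (25 mm at the lip) above where the prop held it (value of joint lid above 0.81 rad).
It fails at once if the lid or the prop rod is gripped or pressed with over 25 N (contact force between the fingers and lid above 25 N or contact force between the fingers and prop above 25 N).
It fails at once if a stone in the case is moved by more than 10 mm (distance of any of cabochon_1, cabochon_2, cabochon_3, cabochon_4, rough_3 from where it was at the start of the episode above 0.01 m).
It fails at once if a thing lying round the case is moved by more than 15 mm (distance of any of dop_1, dop_2, pliers_1, syringe_1, screwdriver from where it was at the start of the episode above 0.015 m).
It also fails if it takes over 45 s, if anything falls off the work surface, if the arm or the gripper's body presses on something with over 40 N, if the wrist force passes 120 N, or if a joint passes its speed limit or range.

## Working session

There is one attempt and no reset: what is moved stays moved. The work goes in short steps, Python scripts to look and compute and a tool call to move; the robot and the scene stay as the last step left them, time stands still between calls to the robot, and variables do not carry over. Pictures are saved under pics/ and viewed, at most 10 in all, crops included, and the job is handed in when it is done.

Besides the shell and the picture viewer there is one more tool, called after "Request:" as name(argument=value, ...) on one line, values as JSON. move_arm: Moves the arm, as the interface text tells. Its arguments: {"type":"object","properties":{"series":{"type":"array","items":{"type":"array","items":{"type":"array","items":{"type":"number"}}}}},"required":["series"]}

```bash
ls; mkdir -p pics; cat > h.py <<'E'
import numpy as np, cv2
from bench import ctrl,camera,calibration,order,outline_of
def cal(n):
    c=calibration(n);R=cv2.Rodrigues(np.array(c["rvec"],float))[0];return np.array(c["intrinsics"]),R,np.array(c["tvec"],float).ravel()
def cloud(n,d):
    K,R,t=cal(n);v,u=np.mgrid[:384,:512]
    p=np.stack([(u-K[0,2])/K[0,0]*d,(v-K[1,2])/K[1,1]*d,d],-1)
    return (p-t)@R
def proj(n,P):
    K,R,t=cal(n);c=np.atleast_2d(P)@R.T+t;q=c@K.T;return q[:,:2]/q[:,2:]
E
python3 - <<'E'
from h import *
o=ctrl.get_obs();print({k:np.round(v,3) for k,v in o.items()})
ims=[]
for n in ["scene","top"]:
    im,d=camera(n);P=cloud(n,d);cv2.imwrite(f"pics/{n}0.png",im);np.save(f"{n}.npy",P)
    for t in ["stone_case","lid","prop","prop_tip","prop_pivot","lid_lip","dop_1","pliers_1","syringe_1","screwdriver"]:
        for r in outline_of(t,n)[:2]:
            g=r.get("region")
            m=g&(d>0)
            q=P[m]
            if len(q): print(n,t,round(r["conf"],2),np.round(r["bbox"]),np.round(np.percentile(q,[3,50,97],axis=0),3).tolist())
E
```

```text
pics
{'time_s': np.float64(0.0), 'q': array([ 1.022,  0.182,  1.608,  0.   ,  1.354, -0.206]), 'dq': array([-0.001,  0.   ,  0.001, -0.001, -0.001,  0.   ]), 'joint_efforts': array([-1.0000e-03, -4.4488e+01, -3.5133e+01, -0.0000e+00,  9.0000e-03,
        0.0000e+00]), 'eef_pos': array([0.193, 0.541, 0.23 ]), 'eef_rot': array([-0.   ,  0.171,  0.985, -0.001]), 'wrist_force': array([-0.537,  0.14 ,  0.482]), 'torque': array([-0.036, -0.042,  0.083]), 'grasp_force': np.float64(0.0), 'opening': np.float64(1.0)}
scene stone_case 0.77 [220. 206. 105. 119.] [[0.562, -0.138, 0.007], [0.63, 0.001, 0.059], [0.724, 0.098, 0.189]]
scene stone_case 0.4 [200. 231.   4.   8.] [[0.671, 0.048, 0.015], [0.676, 0.055, 0.018], [0.681, 0.061, 0.022]]
scene lid 0.88 [217. 187.  97.  68.] [[0.58, -0.131, 0.077], [0.647, -0.008, 0.14], [0.73, 0.095, 0.19]]
scene prop 0.51 [259. 193.  10.  40.] [[0.581, -0.205, -0.0], [0.587, -0.084, 0.144], [0.673, -0.081, 0.165]]
scene prop_tip 0.4 [258. 189.  11.  35.] [[0.566, -0.088, 0.06], [0.58, -0.083, 0.114], [0.592, -0.08, 0.161]]
scene prop_tip 0.21 [248. 199.   7
[... 1603 characters left out ...]
, -0.023, 0.138], [0.737, 0.09, 0.192]]
top dop_1 0.47 [292. 254.  41.  29.] [[0.397, -0.213, 0.005], [0.429, -0.158, 0.01], [0.465, -0.108, 0.014]]
top dop_1 0.43 [288. 265.  36.  24.] [[0.365, -0.206, 0.002], [0.394, -0.154, 0.01], [0.424, -0.103, 0.015]]
top pliers_1 0.86 [322. 274.  37.  44.] [[0.314, -0.291, 0.005], [0.362, -0.253, 0.011], [0.419, -0.199, 0.016]]
top pliers_1 0.32 [239. 171.  97.  82.] [[0.564, -0.137, 0.009], [0.622, -0.025, 0.112], [0.732, 0.088, 0.191]]
top syringe_1 0.47 [173. 183.  15.  44.] [[0.57, 0.153, 0.005], [0.633, 0.164, 0.014], [0.69, 0.176, 0.02]]
top screwdriver 0.76 [192. 266.  45.  43.] [[0.343, 0.051, 0.01], [0.377, 0.125, 0.02], [0.444, 0.16, 0.026]]
```

```bash
python3 - <<'E'
from h import *
ims=[]
for n in ["scene","top"]:
    P=np.load(n+".npy");im=cv2.imread(f"pics/{n}0.png")
    # lid upper edges: points with z>.06 around; project to find outline
    m=(P[...,0]>.54)&(P[...,0]<.78)&(abs(P[...,1])<.2)&(P[...,2]>.06)
    q=P[m]
    best=None;rng=np.random.default_rng(0)
    for _ in range(400):
        a=q[rng.choice(len(q),3,False)];nn=np.cross(a[1]-a[0],a[2]-a[0]);L=np.linalg.norm(nn)
        if L<1e-4: continue
        nn/=L;k=abs((q-a[0])@nn)<.004
        if abs(nn[2])>.6 and (best is None or k.sum()>best.sum()): best=k
    s=q[best];c=s.mean(0);nn=np.linalg.svd(s-c,full_matrices=False)[2][2];nn*=np.sign(nn[2])
    print(n,best.sum(),len(q),"normal",nn.round(3),"angle",np.arccos(nn[2]).round(3),"yaw of -n",np.arctan2(-nn[1],-nn[0]).round(3))
    r=cv2.minAreaRect((s[:,:2]*1000).astype(np.float32));print(cv2.boxPoints(r).round(0).tolist(), s.min(0).round(3),s.max(0).round(3))
    ims.append(im)
s=cv2.resize(ims[0][120:320,150:420],None,fx=2.9,fy=2.9,interpolation=2);cv2.imwrite("pics/s1.png",s)
s=cv2.resize(ims[1][110:310,150:370],None,fx=2.9,fy=2.9,interpolation=2);cv2.imwrite("pics/t1.png",s)
E
```

```text
scene 2623 3474 normal [0.632 0.044 0.773] angle 0.687 yaw of -n -3.072
[[572.0, 193.0], [582.0, -148.0], [748.0, -143.0], [738.0, 198.0]] [ 0.575 -0.146  0.06 ] [0.748 0.198 0.194]
top 3836 4803 normal [0.636 0.05  0.77 ] angle 0.692 yaw of -n -3.064
[[575.0, 174.0], [587.0, -147.0], [750.0, -141.0], [738.0, 180.0]] [ 0.579 -0.146  0.062] [0.749 0.18  0.197]
```

View pics/s1.png

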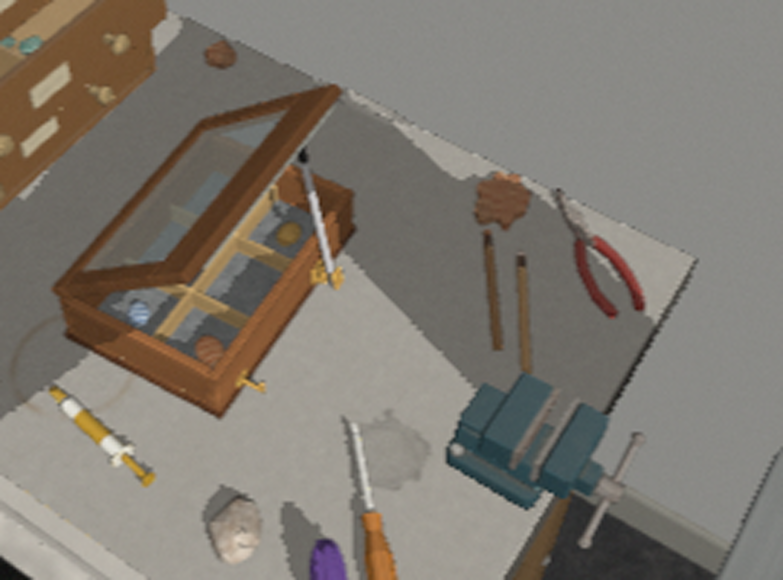

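View pics/t1.png

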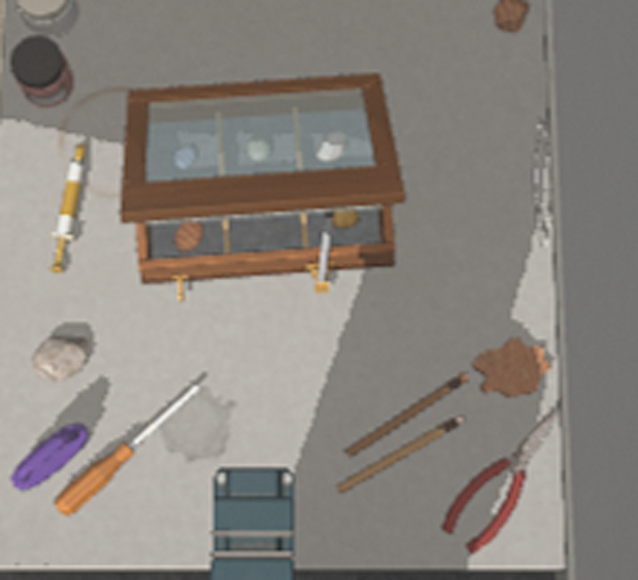

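The pictures show the prop standing at the right front (scene crop ~(318,215), top crop ~(322,260)), tip under the front rail. A catch for the rod sits at the left front, and a vise stands near the robot. I'll move up in front of the case and look at the finger geometry.

Request:
move_arm(series=[[[1, -25, -31, -20, -0.05], [1, -50, -61, -40, -0.1], [1, -75, -92, -50, -0.15], [1, -100, -123, -60, -0.2], [1, -125, -153, -60, -0.25], [1, -150, -184, -60, -0.3], [1, -175, -214, -60, -0.35], [1, -200, -245, -60, -0.41], [1, -225, -276, -60, -0.41], [1, -250, -306, -60, -0.41]]])

```text
time_s: 1.93
eef_pos: [0.3259, 0.1676, 0.2916]
eef_rot: [0.001, -0.034, 0.999, 0.0]
wrist_force: [1.4, 1.3, -0.2]
opening: 1.001
grasp_force: 0.0
```

```bash
cat >> h.py <<'E'
def st():
    o=ctrl.get_obs();print({k:np.round(o[k],4).tolist() for k in ["time_s","q","eef_pos","eef_rot","wrist_force","opening"]});return o
E
python3 - <<'E'
from h import *
st()
P=np.load("top.npy")
m=(P[...,0]>.2)&(P[...,0]<.5)&(abs(P[...,1]+.02)<.08)&(P[...,2]>.04);q=P[m];print("vise",q.min(0).round(3),q.max(0).round(3))
# case pose fit: with yaw psi, use front wall top rim edge & lid extents
for n in ["scene","top"]:
    P=np.load(n+".npy")
    for psi in [.06,.07]:
        c,s=np.cos(psi),np.sin(psi);X=P[...,0]*c+P[...,1]*s;Y=-P[...,0]*s+P[...,1]*c;Z=P[...,2]
        def e(m):return [np.percentile(X[m],[1,50,99]).round(4).tolist(),np.percentile(Y[m],[1,50,99]).round(4).tolist(),int(m.sum())]
        base=(X>.53)&(X<.79)&(Y>-.22)&(Y<.11)
        print(n,psi,"lidhi",e(base&(Z>.165)),"Zmax",np.percentile(Z[base],99.8).round(4))
        fr=base&(Z>.052)&(Z<.066)&(X<.6);print("  front rim",e(fr))
        g=[np.polyfit(Y[k],X[k],1)[0] for k in [base&(Z>.052)&(Z<.066)&(X<.575)]];print("  slope",np.round(g,3))
E
```

```text
{'time_s': 1.9333, 'q': [0.1478, -0.3819, 1.9996, -0.0001, 1.5225, -1.491], 'eef_pos': [0.3259, 0.1676, 0.2916], 'eef_rot': [0.0007, -0.034, 0.9994, 0.0001], 'wrist_force': [1.4076, 1.3416, -0.2461], 'opening': 1.0007}
vise [ 0.241 -0.059  0.04 ] [0.378 0.018 1.285]
scene 0.06 lidhi [[0.578, 0.591, 0.6185], [-0.1793, -0.0478, 0.0556], 1067] Zmax 0.1915
  front rim [[0.559, 0.5691, 0.598], [-0.1829, -0.0457, 0.0559], 418]
  slope [-0.006]
scene 0.07 lidhi [[0.5779, 0.5903, 0.6176], [-0.1852, -0.0536, 0.0497], 1067] Zmax 0.1915
  front rim [[0.5579, 0.5689, 0.5986], [-0.1888, -0.053, 0.0501], 422]
  slope [0.001]
top 0.06 lidhi [[0.5788, 0.597, 0.6209], [-0.1797, -0.0627, 0.0541], 1407] Zmax 0.1948
  front rim [[0.5597, 0.5707, 0.5983], [-0.1821, -0.0606, 0.0552], 387]
  slope [-0.007]
top 0.07 lidhi [[0.5788, 0.5964, 0.6198], [-0.1857, -0.0688, 0.048], 1407] Zmax 0.1948
  front rim [[0.5585, 0.5701, 0.5981], [-0.1878, -0.0687, 0.0495], 389]
  slope [-0.]
```

```bash
python3 - <<'E'
from h import *
o=ctrl.get_obs();p=o["eef_pos"]
for n in ["scene"]:
    im,d=camera(n);P=cloud(n,d);u,v=proj(n,p)[0].astype(int);print(n,u,v)
    im2=im.copy();cv2.circle(im2,(u,v),2,(0,0,255),-1)
    c=im2[max(0,v-130):v+50,max(0,u-100):u+100];cv2.imwrite("pics/g1.png",cv2.resize(c,None,fx=3.2,fy=3.2,interpolation=2))
    m=(np.linalg.norm(P[...,:2]-p[:2],axis=-1)<.12)&(P[...,2]>p[2]-.03)&(P[...,2]<p[2]+.2)
    psi=.07;r=(P[m]-p);X=r[:,0]*np.cos(psi)+r[:,1]*np.sin(psi);Y=-r[:,0]*np.sin(psi)+r[:,1]*np.cos(psi);Z=r[:,2]
    for z in np.arange(-.02,.16,.01):
        k=(Z>=z)&(Z<z+.01)
        if k.sum(): print(round(z*1000),k.sum(),"X",(np.percentile(X[k],[1,99])*1000).round(),"Y",(np.percentile(Y[k],[1,99])*1000).round())
im,d=camera("wrist");cv2.imwrite("pics/w1.png",im)
E
```

```text
scene 299 278
10 11 X [-10.  -6.] Y [-43.  49.]
20 15 X [-11.  -6.] Y [44. 54.]
30 9 X [-11.  -8.] Y [44. 50.]
40 4 X [-11.  -8.] Y [45. 50.]
50 10 X [-13. -10.] Y [43. 67.]
60 108 X [-12.  12.] Y [42. 74.]
70 134 X [-17.  12.] Y [29. 74.]
80 139 X [-17.  17.] Y [23. 72.]
90 152 X [-19.  18.] Y [14. 71.]
100 152 X [-19.  18.] Y [16. 70.]
110 342 X [-12.  12.] Y [30. 69.]
120 60 X [-24.  11.] Y [26. 48.]
130 191 X [-37.  30.] Y [ 2. 38.]
140 212 X [-37.  32.] Y [-1. 38.]
150 220 X [-37.  29.] Y [-1. 38.]
```

View pics/g1.png

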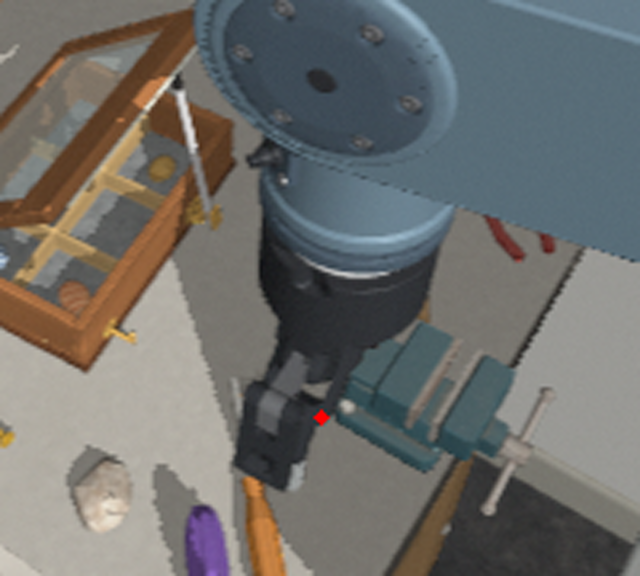

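The crop shows the open gripper from its side, with the red TCP dot at (320,417) between the fingertips. The tool stays vertical, so a shut finger's side face has to stand against the front of the lip. Retreating it then lowers the lid in a controlled way. I'll shut the gripper and go in front of the lip, to the right of the prop.

Request:
move_arm(series=[[[0, -19, -33, 0, 0], [0, -38, -66, 0, 0], [0, -58, -99, 0, 0], [0, -77, -132, 0, 0], [0, -96, -165, 0, 0], [0, -115, -198, 0, 0], [0, -135, -231, 0, 0], [0, -154, -264, 0, 0], [0, -173, -297, 0, 0], [0, -173, -297, 0, 0]]])

```text
time_s: 2.87
eef_pos: [0.5211, -0.1197, 0.2902]
eef_rot: [-0.0, -0.032, 0.999, -0.001]
wrist_force: [-1.7, 0.5, -0.5]
opening: 0.003
grasp_force: 0.0
```

Request:
move_arm(series=[[[0, 0, 0, 30, 0], [0, 0, 0, 60, 0], [0, 0, 0, 90, 0], [0, 0, 0, 120, 0], [0, 0, 0, 150, 0], [0, 0, 0, 165, 0], [0, 0, 0, 175, 0], [0, 0, 0, 180, 0], [0, 0, 0, 180, 0], [0, 0, 0, 180, 0]]])

```text
time_s: 3.7
eef_pos: [0.5193, -0.1153, 0.1123]
eef_rot: [0.001, -0.034, 0.999, -0.0]
wrist_force: [0.1, -0.6, 0.8]
opening: -0.001
grasp_force: 0.0
```

```bash
cat >> h.py <<'E'
psi=.07;O=np.array([.6432,-.0231,0]);C=np.array([[np.cos(psi),np.sin(psi),0],[-np.sin(psi),np.cos(psi),0],[0,0,1]])
def tocase(p): return (np.asarray(p)-O)@C.T*1000
def lidangle(P):
    q=tocase(P.reshape(-1,3));k=(abs(q[:,1])<112)&(q[:,0]<75)&(q[:,0]>-115)&(q[:,2]>70);q=q[k]
    a=np.arctan2(q[:,2]-60,82.5-q[:,0]);return q
def fc(): o=ctrl.get_obs();print(round(float(o["time_s"]),2),"tcp",tocase(o["eef_pos"]).round(1),"F case",(C@o["wrist_force"]).round(2),"open",round(float(o["opening"]),2))
E
python3 - <<'E'
from h import *
fc();st()
im,d=camera("scene");P=cloud("scene",d);p=ctrl.get_obs()["eef_pos"]
q=tocase(P.reshape(-1,3))-tocase(p)
q=q[(abs(q[:,0])<60)&(abs(q[:,1])<70)&(q[:,2]>-15)&(q[:,2]<150)]
for z in range(-10,150,10):
    k=(q[:,2]>=z)&(q[:,2]<z+10)
    if k.sum()>2: print(z,k.sum(),np.percentile(q[k],[2,98],axis=0)[:,:2].round().tolist())
u,v=proj("scene",p)[0].astype(int)
cv2.imwrite("pics/s2.png",cv2.resize(im[max(0,v-110):v+90,max(0,u-130):u+130],None,fx=3,fy=3,interpolation=2))
im,d=camera("top");u,v=proj("top",p)[0].astype(int);print(u,v)
E
```

```text
3.7 tcp [-130.1  -83.3  112.3] F case [ 0.08 -0.57  0.78] open -0.0
{'time_s': 3.7, 'q': [-0.4419, 0.2261, 1.8148, 0.0001, 1.0991, -2.0803], 'eef_pos': [0.5193, -0.1153, 0.1123], 'eef_rot': [0.0007, -0.0338, 0.9994, -0.0003], 'wrist_force': [0.1227, -0.5599, 0.7778], 'opening': -0.0015}
-10 6 [[58.0, 26.0], [60.0, 30.0]]
0 15 [[-11.0, -5.0], [44.0, 26.0]]
10 24 [[-11.0, -3.0], [6.0, 15.0]]
20 18 [[-11.0, -6.0], [3.0, 15.0]]
30 5 [[-11.0, -5.0], [-9.0, 7.0]]
40 23 [[-14.0, -25.0], [-4.0, 24.0]]
50 34 [[-13.0, -35.0], [6.0, 37.0]]
60 43 [[-17.0, -41.0], [3.0, 43.0]]
70 31 [[-18.0, -15.0], [-7.0, 52.0]]
80 69 [[-17.0, -11.0], [11.0, 62.0]]
90 87 [[-20.0, -7.0], [11.0, 62.0]]
100 66 [[-20.0, 11.0], [7.0, 46.0]]
110 42 [[-11.0, 23.0], [9.0, 41.0]]
120 42 [[-33.0, 14.0], [10.0, 39.0]]
130 87 [[-38.0, -0.0], [31.0, 38.0]]
140 108 [[-38.0, -3.0], [25.0, 38.0]]
274 214
```

View pics/s2.png

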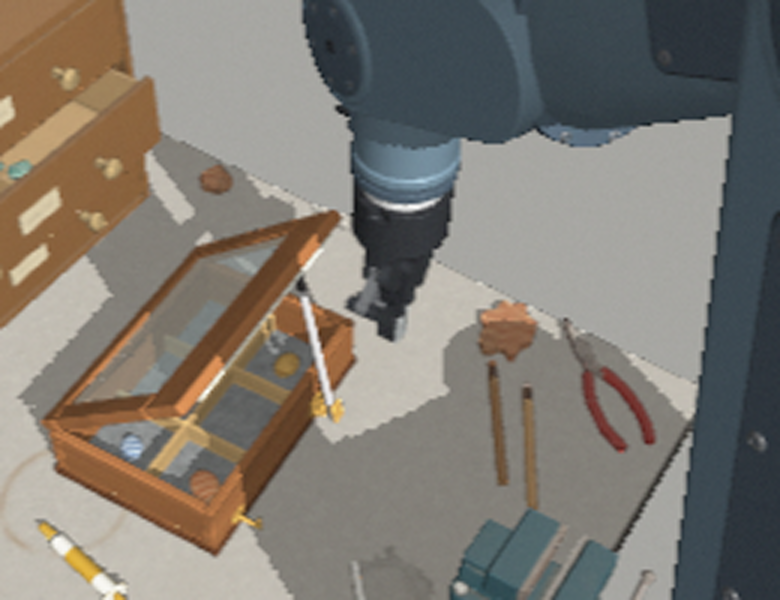

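The scene shows the shut gripper at (390,300), right of the prop and in front of the lip. The rod tip is at (303,285) and the clevis at (328,408). Now I'll go a little lower and creep in towards the lip.

Request:
move_arm(series=[[[0, -6, 0, 4, 0], [0, -12, 0, 8, 0], [0, -18, 0, 12, 0], [0, -24, 0, 12, 0], [0, -29, 0, 12, 0], [0, -32, 0, 12, 0], [0, -34, 0, 12, 0], [0, -35, 0, 12, 0], [0, -36, 0, 12, 0], [0, -36, 0, 12, 0]]])

```text
time_s: 4.63
eef_pos: [0.5544, -0.1129, 0.0993]
eef_rot: [0.0, -0.034, 0.999, -0.0]
wrist_force: [-0.2, -0.3, 0.4]
opening: -0.002
grasp_force: 0.0
```

```bash
python3 -c "
from h import *
fc()"
```

```text
4.63 tcp [-94.9 -83.4  99.3] F case [-0.26 -0.31  0.36] open -0.0
```

Request:
move_arm(series=[[[0, -1, 0, 0, 0], [0, -2, 0, 0, 0], [0, -3, 0, 0, 0], [0, -4, 0, 0, 0], [0, -4, 0, 0, 0], [0, -5, 0, 0, 0], [0, -5, 0, 0, 0], [0, -6, 0, 0, 0], [0, -6, 0, 0, 0], [0, -6, 0, 0, 0]]])

```text
time_s: 5.47
eef_pos: [0.5603, -0.1126, 0.0993]
eef_rot: [-0.0, -0.034, 0.999, -0.0]
wrist_force: [0.1, -0.0, 0.7]
opening: 0.001
grasp_force: 0.0
```

```bash
python3 -c "
from h import *
fc()"
```

```text
5.47 tcp [-88.9 -83.4  99.3] F case [ 0.1  -0.02  0.73] open 0.0
```

Request:
move_arm(series=[[[0, -0.5, 0, 0, 0], [0, -1, 0, 0, 0], [0, -1.5, 0, 0, 0], [0, -2, 0, 0, 0], [0, -2.5, 0, 0, 0], [0, -3, 0, 0, 0], [0, -3.5, 0, 0, 0], [0, -4, 0, 0, 0], [0, -4, 0, 0, 0], [0, -4, 0, 0, 0]]])

```text
time_s: 6.3
eef_pos: [0.5643, -0.1123, 0.0993]
eef_rot: [-0.0, -0.034, 0.999, -0.0]
wrist_force: [-0.5, -0.5, 0.3]
opening: -0.005
grasp_force: 0.0
```

```bash
python3 - <<'E'
from h import *
fc()
im,d=camera("scene");p=ctrl.get_obs()["eef_pos"];u,v=proj("scene",p)[0].astype(int)
cv2.imwrite("pics/s3.png",cv2.resize(im[max(0,v-70):v+60,max(0,u-90):u+80],None,fx=4.5,fy=4.5,interpolation=2))
E
```

```text
6.3 tcp [-84.9 -83.4  99.3] F case [-0.57 -0.43  0.28] open -0.01
```

View pics/s3.png

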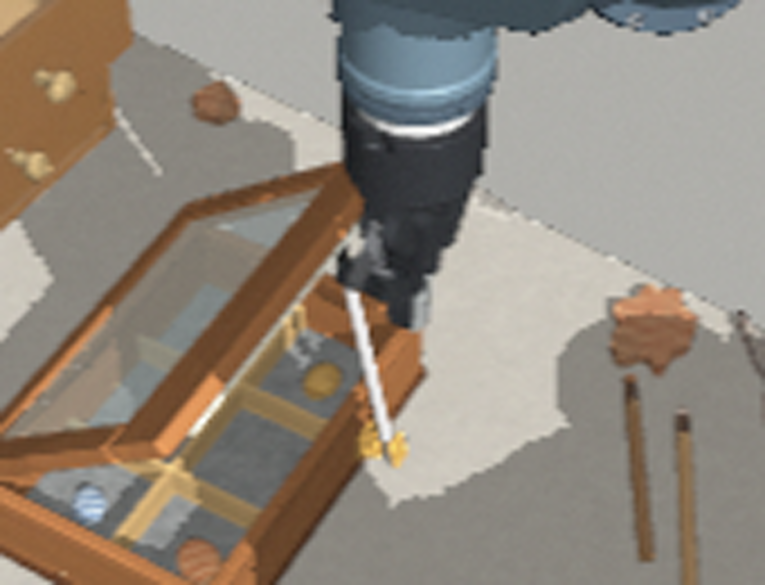

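The knuckle (360,260) is near the rod's top and the fingertip (415,310) is just right of the rod, with no force yet. One more short creep.

Request:
move_arm(series=[[[0, -0.5, 0, 0, 0], [0, -1, 0, 0, 0], [0, -1.5, 0, 0, 0], [0, -2, 0, 0, 0], [0, -2.5, 0, 0, 0], [0, -3, 0, 0, 0], [0, -3, 0, 0, 0], [0, -3, 0, 0, 0], [0, -3, 0, 0, 0], [0, -3, 0, 0, 0]]])

```text
time_s: 7.18
eef_pos: [0.5673, -0.1121, 0.0993]
eef_rot: [-0.0, -0.034, 0.999, 0.0]
wrist_force: [0.4, 0.0, -0.0]
opening: 0.005
grasp_force: 0.0
```

```bash
python3 -c "
from h import *
fc()"
```

```text
7.18 tcp [-82.  -83.4  99.3] F case [ 0.4  -0.01 -0.01] open 0.0
```

Request:
move_arm(series=[[[0, 0, 3, 0, 0], [0, 0, 6, 0, 0], [0, 0, 9, 0, 0], [0, 0, 11, 0, 0], [0, 0, 12, 0, 0], [0, 0, 13, 0, 0], [0, 0, 14, 0, 0], [0, 0, 15, 0, 0], [0, 0, 16, 0, 0], [0, 0, 16, 0, 0]]])

```text
time_s: 8.02
eef_pos: [0.5662, -0.096, 0.0993]
eef_rot: [-0.0, -0.034, 0.999, 0.0]
wrist_force: [-0.1, -0.9, 1.1]
opening: 0.005
grasp_force: 0.0
```

```bash
python3 -c "
from h import *
fc()"
```

```text
8.02 tcp [-81.9 -67.3  99.3] F case [-0.11 -0.85  1.1 ] open 0.0
```

Request:
move_arm(series=[[[0, 0, 2, 0, 0], [0, 0, 4, 0, 0], [0, 0, 6, 0, 0], [0, 0, 8, 0, 0], [0, 0, 10, 0, 0], [0, 0, 12, 0, 0], [0, 0, 14, 0, 0], [0, 0, 15, 0, 0], [0, 0, 15, 0, 0], [0, 0, 15, 0, 0]]])

```text
time_s: 8.85
eef_pos: [0.565, -0.0808, 0.0992]
eef_rot: [-0.0, -0.034, 0.999, 0.0]
wrist_force: [-0.7, 0.2, 1.4]
opening: 0.005
grasp_force: 0.3
```

```bash
python3 - <<'E'
from h import *
fc()
im,d=camera("scene");p=ctrl.get_obs()["eef_pos"];u,v=proj("scene",p)[0].astype(int)
cv2.imwrite("pics/s4.png",cv2.resize(im[max(0,v-70):v+60,max(0,u-90):u+80],None,fx=4.5,fy=4.5,interpolation=2))
E
```

```text
8.85 tcp [-82.  -52.1  99.2] F case [-0.65  0.28  1.38] open 0.0
```

View pics/s4.png

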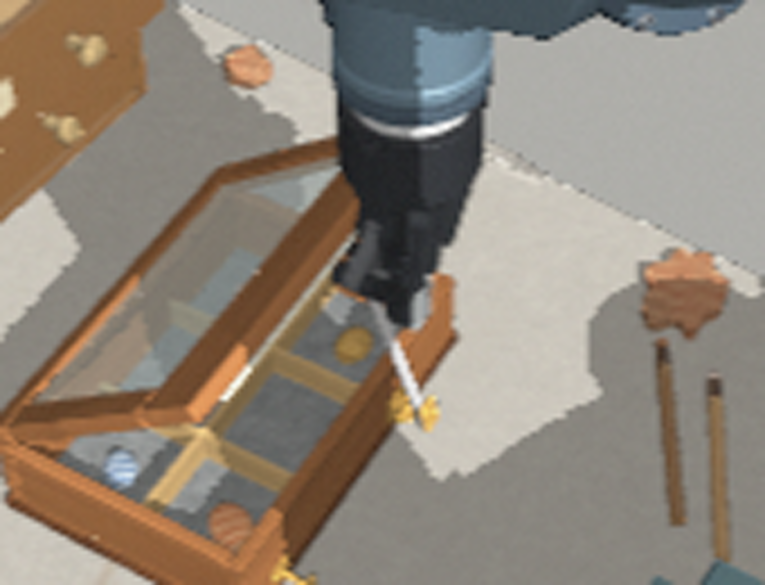

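The rod leans left with the finger against it (crop (380,305)) and the lid is still up. Pushing on.

Request:
move_arm(series=[[[0, 0, 2, 0, 0], [0, 0, 4, 0, 0], [0, 0, 6, 0, 0], [0, 0, 8, 0, 0], [0, 0, 10, 0, 0], [0, 0, 12, 0, 0], [0, 0, 12, 0, 0], [0, 0, 12, 0, 0], [0, 0, 12, 0, 0], [0, 0, 12, 0, 0]]])

```text
time_s: 9.73
eef_pos: [0.5643, -0.0689, 0.0992]
eef_rot: [-0.0, -0.034, 0.999, 0.0]
wrist_force: [-1.2, 0.4, -0.8]
opening: 0.0
grasp_force: 0.0
```

```bash
python3 - <<'E'
from h import *
fc()
im,d=camera("scene");P=cloud("scene",d)
q=tocase(P[:, :].reshape(-1,3))
# lid angle from left part of front rail
k=(q[:,1]>40)&(q[:,1]<118)&(q[:,0]>-115)&(q[:,0]<60)&(q[:,2]>75)
r=q[k];a=np.arctan2(r[:,2]-60,82.5-r[:,0]);print("lid ang(+~12mm)",np.percentile(a,[10,50,90]).round(3),"zmax",np.percentile(r[:,2],99))
for x in outline_of("prop","scene")[:2]:
    s=tocase(P[x["region"]&(d>0)]);print(x["conf"],x["bbox"],np.percentile(s,[5,50,95],axis=0).round().tolist())
E
```

```text
9.73 tcp [-82.  -40.2  99.2] F case [-1.13  0.53 -0.8 ] open 0.0
lid ang(+~12mm) [0.71  0.759 0.871] zmax 187.86862971108957
0.57 [259.1, 205.9, 12.1, 18.1] [[-88.0, -48.0, 34.0], [-78.0, -37.0, 72.0], [-69.0, -25.0, 114.0]]
```

Request:
move_arm(series=[[[0, 0, 2, 0, 0], [0, 0, 4, 0, 0], [0, 0, 6, 0, 0], [0, 0, 8, 0, 0], [0, 0, 10, 0, 0], [0, 0, 12, 0, 0], [0, 0, 14, 0, 0], [0, 0, 15, 0, 0], [0, 0, 15, 0, 0], [0, 0, 15, 0, 0]]])

```text
time_s: 10.67
eef_pos: [0.5633, -0.0537, 0.0992]
eef_rot: [-0.0, -0.034, 0.999, 0.0]
wrist_force: [-2.6, 1.0, 0.3]
opening: 0.0
grasp_force: 0.0
```

```bash
cat > look.py <<'E'
from h import *
fc()
im,d=camera("scene");P=cloud("scene",d)
q=tocase(P.reshape(-1,3))
k=(q[:,1]>40)&(q[:,1]<118)&(q[:,0]>-115)&(q[:,0]<60)&(q[:,2]>75)
r=q[k]
if len(r): a=np.arctan2(r[:,2]-60,82.5-r[:,0]);print("lid ang(+)",np.percentile(a,[10,50,90]).round(3),"zmax",np.percentile(r[:,2],99).round(1))
for x in outline_of("prop","scene")[:2]:
    s=tocase(P[x["region"]&(d>0)]);print(x["conf"],np.round(x["bbox"]),np.percentile(s,[5,50,95],axis=0).round().tolist())
cv2.imwrite("last.png",im)
E
python3 look.py
```

```text
10.67 tcp [-81.8 -25.   99.2] F case [-2.55  1.17  0.29] open 0.0
lid ang(+) [0.731 0.842 1.156] zmax 491.7
0.59 [252. 238.  32.  48.] [[-93.0, -42.0, 20.0], [-91.0, 37.0, 23.0], [-89.0, 101.0, 26.0]]
```

The prop is down along the front and the finger holds the lid (2.6 N). Now I'll lower it by a slow retreat to about 0.42 rad.

Request:
move_arm(series=[[[0, 2, 0, 0, 0], [0, 4, 0, 0, 0], [0, 6, 0, 0, 0], [0, 8, 0, 0, 0], [0, 10, 0, 0, 0], [0, 12, 0, 0, 0], [0, 14, 0, 0, 0], [0, 16, 0, 0, 0], [0, 18, 0, 0, 0], [0, 18, 0, 0, 0]]])

```text
time_s: 11.6
eef_pos: [0.5446, -0.0554, 0.0991]
eef_rot: [-0.001, -0.034, 0.999, 0.0]
wrist_force: [-4.9, -0.2, -0.0]
opening: 0.0
grasp_force: 0.0
```

```bash
python3 look.py; python3 - <<'E'
import cv2
im=cv2.imread("last.png");cv2.imwrite("pics/s5.png",cv2.resize(im[130:320,150:400],None,fx=3,fy=3,interpolation=2))
E
```

```text
11.6 tcp [-100.6  -25.3   99.1] F case [-4.92  0.13 -0.02] open 0.0
lid ang(+) [0.504 0.549 1.108] zmax 480.5
```

View pics/s5.png

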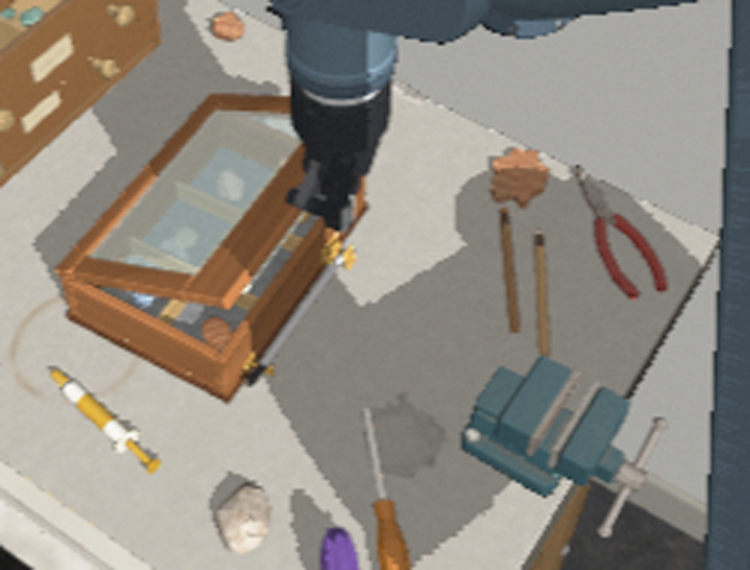

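The lid is about 0.46 rad open on the finger, and the rod lies along the front from (340,260) to (255,378). Retreating a little further onto the fingertip, then I'll check the friction.

Request:
move_arm(series=[[[0, 1, 0, 0, 0], [0, 2, 0, 0, 0], [0, 3, 0, 0, 0], [0, 4, 0, 0, 0], [0, 5, 0, 0, 0], [0, 6, 0, 0, 0], [0, 7, 0, 0, 0], [0, 7, 0, 0, 0], [0, 7, 0, 0, 0], [0, 7, 0, 0, 0]]])

```text
time_s: 12.53
eef_pos: [0.5382, -0.0559, 0.0992]
eef_rot: [-0.0, -0.034, 0.999, 0.0]
wrist_force: [-3.1, -0.9, -1.0]
opening: -0.004
grasp_force: 1.4
```

```bash
python3 look.py
```

```text
12.53 tcp [-107.   -25.4   99.2] F case [-3.15 -0.63 -0.99] open -0.0
lid ang(+) [0.377 0.41  1.074] zmax 469.0
0.68 [242. 247.  14.  20.] [[-93.0, 40.0, 21.0], [-91.0, 66.0, 23.0], [-89.0, 95.0, 26.0]]
```

```bash
cat > ang.py <<'E'
from h import *
fc()
for n in ["scene","top"]:
    im,d=camera(n);q=tocase(cloud(n,d).reshape(-1,3))
    q=q[(q[:,1]>15)&(q[:,1]<116)&(q[:,0]<75)&(q[:,0]>-120)&(q[:,2]>62)&(q[:,2]<200)]
    th=np.arange(-.05,.8,.004)
    # offset of each pt from the hinge line along the lid normal should be 12
    sc=[(abs((q[:,0]-82.5)*np.sin(t)+(q[:,2]-60)*np.cos(t)-12)<3).sum() for t in th]
    i=int(np.argmax(sc));print(n,len(q),"lid",th[i].round(3),sc[i], "mean near",np.average(th,weights=np.array(sc)**6.).round(3))
E
python3 ang.py
```

```text
12.63 tcp [-107.   -25.4   99.2] F case [-2.71 -1.31 -1.19] open 0.0
scene 2130 lid 0.31 1594 mean near 0.304
top 1181 lid 0.322 818 mean near 0.32
```

Lid angle measures 0.31–0.32 rad with 3 N on the fingertip. Lowering the tool along the lip's arc while retreating.

Request:
move_arm(series=[[[0, 0.8, 0, 2.5, 0], [0, 1.6, 0, 5, 0], [0, 2.3, 0, 7.5, 0], [0, 3, 0, 10, 0], [0, 3.7, 0, 12.5, 0], [0, 4.3, 0, 15, 0], [0, 4.9, 0, 17.5, 0], [0, 5.5, 0, 20, 0], [0, 6, 0, 22.5, 0], [0, 6, 0, 22.5, 0]]])

```text
time_s: 13.57
eef_pos: [0.5322, -0.0562, 0.0762]
eef_rot: [-0.0, -0.034, 0.999, 0.0]
wrist_force: [-2.8, -0.2, -1.5]
opening: 0.003
grasp_force: 1.3
```

```bash
python3 ang.py
```

```text
13.57 tcp [-113.1  -25.3   76.2] F case [-2.83  0.04 -1.53] open 0.0
scene 2289 lid 0.17 1591 mean near 0.167
top 1363 lid 0.186 880 mean near 0.18
```

Lid at 0.175 rad, sticking to the finger nicely. I'll continue down the arc, retreating slightly less so the grip builds up.

Request:
move_arm(series=[[[0, 0.3, 0, 2, 0], [0, 0.6, 0, 4, 0], [0, 0.85, 0, 6, 0], [0, 1.1, 0, 8, 0], [0, 1.3, 0, 10, 0], [0, 1.5, 0, 12, 0], [0, 1.6, 0, 13, 0], [0, 1.7, 0, 14, 0], [0, 1.7, 0, 15, 0], [0, 1.7, 0, 15, 0]]])

```text
time_s: 14.5
eef_pos: [0.5301, -0.0563, 0.0612]
eef_rot: [-0.001, -0.034, 0.999, 0.0]
wrist_force: [-5.4, -0.6, -0.9]
opening: 0.001
grasp_force: 2.8
```

```bash
python3 ang.py
```

```text
14.5 tcp [-115.1  -25.3   61.2] F case [-5.38 -0.26 -0.9 ] open 0.0
scene 2372 lid 0.09 1582 mean near 0.085
top 1458 lid 0.106 930 mean near 0.096
```

Request:
move_arm(series=[[[0, 0.1, 0, 1.5, 0], [0, 0.2, 0, 3, 0], [0, 0.3, 0, 4.5, 0], [0, 0.4, 0, 6, 0], [0, 0.45, 0, 7.5, 0], [0, 0.5, 0, 9, 0], [0, 0.55, 0, 10, 0], [0, 0.6, 0, 11, 0], [0, 0.6, 0, 11, 0], [0, 0.6, 0, 11, 0]]])

```text
time_s: 15.43
eef_pos: [0.5293, -0.0564, 0.0502]
eef_rot: [-0.001, -0.034, 0.999, 0.0]
wrist_force: [-6.6, -2.4, -2.2]
opening: 0.004
grasp_force: 3.1
```

```bash
python3 ang.py
```

```text
15.43 tcp [-116.   -25.2   50.2] F case [-6.8  -1.95 -2.22] open 0.0
scene 2417 lid 0.03 1553 mean near 0.024
top 1496 lid 0.042 946 mean near 0.035
```

Request:
move_arm(series=[[[0, 0, 0, 1, 0], [0, 0.05, 0, 2, 0], [0, 0.05, 0, 3, 0], [0, 0.1, 0, 4, 0], [0, 0.1, 0, 5, 0], [0, 0.1, 0, 6, 0], [0, 0.1, 0, 7, 0], [0, 0.1, 0, 8, 0], [0, 0.1, 0, 9, 0], [0, 0.1, 0, 9, 0]]])

```text
time_s: 16.37
eef_pos: [0.5289, -0.0564, 0.0414]
eef_rot: [-0.001, -0.034, 0.999, 0.0]
wrist_force: [-8.8, -1.4, 0.7]
opening: -0.002
grasp_force: 4.2
```

```bash
python3 ang.py
```

```text
16.37 tcp [-116.4  -25.2   41.4] F case [-8.91 -0.76  0.67] open -0.0
scene 2436 lid -0.014 1498 mean near -0.02
top 1528 lid -0.014 929 mean near -0.011
```

The force has reversed, so the lid is seated. Backing off, then going up clear.

Request:
move_arm(series=[[[0, 0.5, 0, 0, 0], [0, 1, 0, 0, 0], [0, 2, 0, 0, 0], [0, 5, 0, 0, 0], [0, 10, 0, 0, 0], [0, 20, 0, 0, 0], [0, 30, 0, 0, 0], [0, 40, 0, -20, 0], [0, 50, 0, -50, 0], [0, 50, 0, -80, 0]]])

```text
time_s: 17.3
eef_pos: [0.4773, -0.0592, 0.1215]
eef_rot: [-0.002, -0.033, 0.999, 0.001]
wrist_force: [0.7, -0.2, -0.1]
opening: -0.002
grasp_force: 0.0
```

Request:
move_arm(series=[[[0, 0, 0, -30, 0], [0, 0, 0, -60, 0], [0, 0, 0, -90, 0], [0, 0, 0, -110, 0], [0, 0, 0, -110, 0], [0, 0, 0, -110, 0], [0, 0, 0, -110, 0], [0, 0, 0, -110, 0], [0, 0, 0, -110, 0], [0, 0, 0, -110, 0]]])

```text
time_s: 18.13
eef_pos: [0.4796, -0.0596, 0.2306]
eef_rot: [-0.001, -0.034, 0.999, 0.0]
wrist_force: [0.0, 0.6, 0.2]
opening: 0.002
grasp_force: 0.0
```

```bash
python3 ang.py; python3 look.py; python3 - <<'E'
import cv2
im=cv2.imread("last.png");cv2.imwrite("pics/s6.png",cv2.resize(im[130:320,150:400],None,fx=3,fy=3,interpolation=2))
E
```

```text
18.13 tcp [-165.7  -25.   230.6] F case [0.04 0.62 0.18] open 0.0
scene 2377 lid -0.014 1528 mean near -0.02
top 1141 lid -0.002 751 mean near -0.011
18.23 tcp [-165.5  -25.1  231. ] F case [ 0.1   0.04 -0.25] open -0.0
lid ang(+) [0.087 0.102 0.227] zmax 76.2
0.69 [226. 208. 112.  91.] [[-99.0, -105.0, 66.0], [-14.0, 11.0, 69.0], [77.0, 111.0, 74.0]]
0.37 [235. 258.  -3.   8.] [[-93.0, 98.0, 23.0], [-92.0, 100.0, 24.0], [-91.0, 103.0, 25.0]]
```

View pics/s6.png

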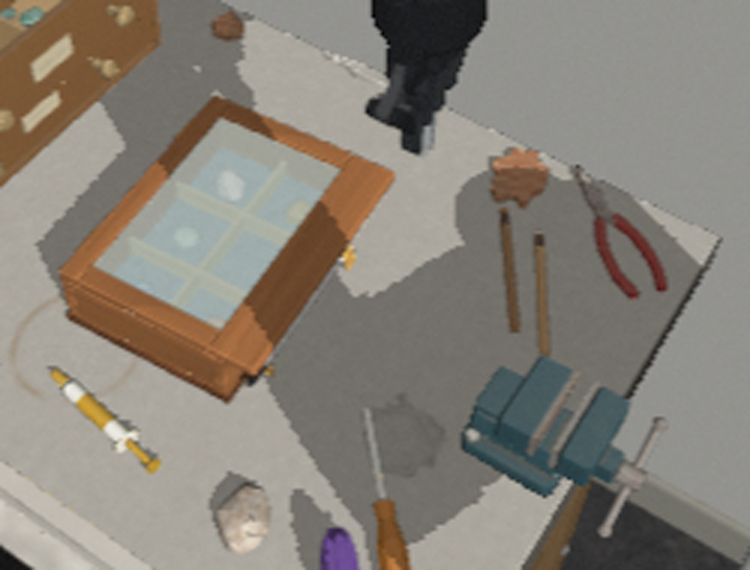

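The lid is flat shut (165,240), the rod lies along the front with its tip at (258,375), the things around the case are in place and the gripper is clear.

```bash
python3 -c "
from h import *
print(order.hand_in())"
```

```text
the job is handed in; nothing more can be done
None
```

The job is handed in: the prop was pushed down along the front of the case, the lid was caught on a finger and lowered shut, and the arm finished clear, though the hand-in returned no verdict.

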